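# Refit a gear housing cover with its quarter-turn fastener

## Task

Take the spanner off the open gear housing and lay it flat on the bench top, then put the cover on the housing, seated flat between the locating tabs with its slot over the housing's slot. Then lock it with the wing-headed fastener: line its cross-bar up with the slot, push it in against its spring, turn it a full quarter turn clockwise and let it go. Leave the other things, including the round-knobbed pin in the stand, where they are.

Things in the scene. Friction and masses are not known exactly. Their poses are not given: they have to be found in the camera images.
- housing: Grey gear housing fixed to the bench, 200 (x) x 130 (y) x 80 mm high, origin at the centre of its underside, z up, open on top. A 6 mm steel bridge, flush with the top, spans it from x = +30 mm to the +x end and has the slot. Eight steel tabs (two near the ends of each side) stand 8 mm above the top, lean outwards and locate the cover with 2 to 3 mm play each side.
- slot (a point): Centre of the bridge's slot, at the housing's top (80 mm above the bench, 60 mm from its origin along +x), axes as the housing's. The slot runs along x: 42 mm long, 14 mm wide, through the 6 mm plate, 64 mm free below. Stops under it let a cross-bar entered along x turn only clockwise seen from above, by a quarter turn.
- cover: Loose flat aluminium cover, 180 (x) x 110 (y) x 6 mm, 0.35 kg, lying on the bench with its handle up; origin at the centre of its underside, z up. Fitted, its origin lies 80 mm above the housing's and its x axis points the same way. A bridge handle stands across it.
- cover_handle (a point): Centre of the cover's handle bar: 12 mm (along cover x) by 90 mm (along cover y) by 14 mm high, its centre 41 mm above the cover's underside, at x = -12 mm (near the centre of mass), with two round 12 mm legs at y = -36 and +36 mm below it. Grip it across its 12 mm.
- cover_slot (a point): Centre of the cover's slot, on its upper face, at x = +60 mm of the cover: 46 mm long (cover x) by 18 mm wide.
- stand: Wooden block fixed to the bench, 80 (x) x 180 (y) x 45 mm high, origin under its centre, with two square seats 40 mm wide and 35 mm deep at y = -50 and +50 mm. One holds the fastener, the other the round-knobbed pin; which is which varies.
- fastener: Loose steel quarter-turn fastener, 75 mm tall, 0.13 kg, upright in a seat of the stand (origin 28 mm above the bench); origin at the bottom centre of its cross-bar, z up. Cross-bar: 36 mm along x, 9 mm along y, z = 0 to 8 mm, on a round 9 mm shank. Locked, its origin lies 66 mm above the housing's and its x is across the slot.
- spanner: Loose steel combination spanner, 171 mm long (y), 33 mm wide at the ends, 9 mm thick; shank 14 mm wide, 2 to 7 mm above its underside; 0.09 kg; origin at its underside's centre. It lies across the housing's opening. A strip of bench before the housing, world x = 0.43 to 0.49, y = -0.10 to +0.09, is free and takes it along y.
- opening (a point): Centre of the opening left beside the bridge, at the housing's top (80 mm up), 27 mm from the housing's origin along its -x: 114 mm along housing x, 98 mm along y. The gears inside reach at most 58 mm above the bench.
- wing (a point): Middle of the fastener's head, 57 mm above its origin: a flat wing 58 mm long (x, in line with the cross-bar), 12 mm thick (y), z = 39 to 75 mm of the fastener. Grip it across the 12 mm.
- flange (a joint): Sprung flange on the fastener's shank, 46 mm across, 6 mm thick; 0 = free (underside 17 mm above the fastener's origin), slides up by at most 0.008 m. 3 N to start, then 1 N per mm. With the cover on, press it 5 to 6 mm (fastener origin 63 to 64 mm above the housing's) so that the bar clears the bridge, then turn; let go, it draws the bar up under the bridge.
- knob_pin: Bystander: steel pin in the other seat of the stand, round knob of 34 mm diameter, as high as 64 mm above its cross-bar, origin as the fastener's.
- oil_can: Bystander: green oil can with a long spout, 68 x 110 x 167 mm, origin under it.
- screw_jar: Bystander: jar with a lid, 42 x 42 x 96 mm, origin under it.
- tape_measure: Bystander, does not shift: yellow tape measure, 66 x 85 x 37 mm, origin under it.
- v_block: Bystander, does not shift: steel V-block, 50 x 50 x 34 mm, origin under it.
- offcut: Bystander: wooden offcut, 40 x 75 (y) x 28 mm, origin under it.
Things that resemble listed ones, but are neither listed nor needed, are in the scene too. What is shaped like the fastener but turquoise is not meant.

How it is judged:
On the way, in this order (a step that is already met when the one before it is completed fails the run):
1. the spanner lies flat on the bench top, let go (height (world z) of spanner below 0.006 m and angle between spanner's own z axis and vertical below 0.1 rad and contact force between the fingers and spanner below 0.05 N), for 0.2 s.
2. the cover is seated flat on the housing, its slot over the housing's slot, let go (horizontal distance between cover and housing below 0.006 m and horizontal distance between cover_slot and slot below 0.006 m and z of cover in the frame of housing between 0.0775 and 0.0825 m and angle between cover's own z axis and vertical below 0.04 rad and contact force between the fingers and cover below 0.05 N), for 0.2 s.
3. the fastener is in the slot and turned a quarter turn, its bar under the bridge (horizontal distance between each of fastener, cover_slot and slot below 0.006 m and z of fastener in the frame of housing below 0.0677 m and angle between the x axis of fastener and the x axis of slot, either way round above 1.3 rad and angle between fastener's own z axis and vertical below 0.12 rad and horizontal distance between cover and housing below 0.006 m and z of cover in the frame of housing between 0.0775 and 0.0825 m and angle between cover's own z axis and vertical below 0.04 rad), for 0.2 s.
At the end, for the whole second after the job is handed in: Spanner flat on the bench top; cover flat on the housing, right way round (within 6 mm, 2.5 mm in height); wing-headed fastener within 6 mm of the slot, 75 degrees or more across it, bar under the bridge (origin below 67.7 mm over the housing's); all released, at rest (all of step 3 and height (world z) of spanner below 0.006 m and angle between spanner's own z axis and vertical below 0.1 rad and linear speed of each of fastener, cover below 0.02 m/s); the robot touches nothing.
It fails at once if the round-knobbed pin is moved by more than 30 mm (distance of knob_pin from where it was at the start of the episode above 0.03 m).
It fails at once if another bystander (oil can, jar, offcut) is moved by more than 30 mm (distance of any of oil_can, screw_jar, offcut from where it was at the start of the episode above 0.03 m).
It also fails if it takes over 72 s, if anything falls off the work surface, if the arm or the gripper's body presses on something with over 40 N, if the wrist force passes 120 N, or if a joint passes its speed limit or range.

## Robot

A 6-joint arm with a two-finger parallel gripper is mounted at the origin on a cart in front of the work surface, level with it; the furniture and walls round the work are solid. World frame = base frame: x ahead of the robot, y to its left, z up, the work surface at z = 0. Lengths are in m, angles in rad, forces in N, time in s.
With the tool pointing down it reaches from about 0.3 to 0.825 m from the base axis. Payload 5.4 kg.
Tool frame: the origin (TCP) lies at the very end of the fingers, on their centre line; the grasp point (between the pads) lies 19 mm behind it; z points along the fingers, y is the line along which they close (so a half turn about z gives the same grasp; the last joint's range is limited). The gripper opens to 92 mm and grips with 3 to 60 N. Pads are 20 mm wide; open, the fingers measure 128 mm over their backs; the gripper's body (75 mm by 189 mm) begins 69 mm behind the grasp point.
Start: joints at [-1.358, 0.158, 1.597, -0, 1.386, -0.21], TCP at [0.236, -0.524, 0.215] pointing down, gripper open.
Joint ranges: [-2.91, 2.91], [-0.94, 2.29], [0.18, 2.7], [-1.29, 4.43], [0.17, 2.64], [-3, 3]. Speed limits (rad/s): [2.57, 2.57, 3.14, 3.14, 3.14, 3.14].

## Interface

Orientations are given as a rotation vector (axis times angle).
In Python, from workcell import bot gives the robot as it stands. Calls block until the motion is done:
- bot.goto(position, orientation): joint-space move of the TCP to a pose.
- bot.line_to(position, rot=None, max_speed=0.15): straight line of the TCP; rot=None keeps the orientation; max_speed is the mean speed in m/s.
- bot.set_joints(angles): joint-space move.
- bot.set_gripper(opening, newtons=None): opening from 0.0 (shut) to 1.0 (fully open); newtons is the grip in N (None keeps the last); returns when the fingers have stopped.
- bot.hold(seconds).
- bot.inverse_kinematics(position, orientation): joint angles nearest the present ones, or None.
- bot.read_camera(name): name is "scene" or "top" or "wrist"; returns a dict with "pixels" (420x560x3 uint8, blue, green, red), "fx", "fy", "cx", "cy" (pixels), "R" (3x3) and "t" (3): a world point X has camera coordinates R X + t. Camera axes: x right, y down, z forward; pixel columns grow to the right and rows downward; lengths in m; the calibration is good to about 2 mm. A picture is of the moment at which its call begins. There is no depth.
A pose or a line that the arm cannot do raises bot.MotionError and nothing moves.
- bot.job_done(): hands the job in; it is judged then, once.
Readings, each from a call of its own:
- bot.current_clock(): time.
- bot.current_joints(): joint angles.
- bot.current_joint_vel(): joint speeds.
- bot.current_effort(): joint torques, N m.
- bot.current_ee_pos(): TCP position.
- bot.current_tool_rot(): TCP orientation.
- bot.current_contact_force(): force on the tool from outside, world axes, zero at the start.
- bot.current_ft_torque(): the same for the moment, N m.
- bot.current_opening(): opening from 0.0 (shut) to 1.0 (fully open).
- bot.current_grip_force(): force on a finger pad.
Only numpy, scipy, OpenCV 4.12 (cv2) and the standard library are available. Lean on these libraries where they do the work, as an engineer would, in place of code of your own. Each camera call takes 0.05 s, during which the arm holds its last target. There are 200 camera calls.

## Working session

There is one attempt and no reset: what is moved stays moved. The work goes in short steps, each a Python script; the robot and the scene stay as the last script left them, time stands still between calls to the robot, and variables do not carry over. Pictures are saved under pics/ and viewed, at most 11 in all, crops included, and the job is handed in when it is done.

```bash
ls; mkdir -p pics; python3 - <<'E'
from workcell import bot
import cv2,numpy as np
for n in ("scene","top"):
    c=bot.read_camera(n); cv2.imwrite(f"pics/{n}0.png",c["pixels"]); print(n,c["fx"],c["fy"],c["cx"],c["cy"],np.round(c["R"],4).tolist(),np.round(c["t"],4))
print(bot.current_clock(),bot.current_tool_rot())
E
```

```text
pics
scene 520.9064724354033 520.9064724354033 276.2142929088626 217.60460313550863 [[-0.7315, -0.6816, -0.0176], [-0.2712, 0.3146, -0.9097], [0.6255, -0.6607, -0.415]] [0.4146 0.2291 0.9087]
top 517.1119732268853 517.1119732268853 293.27787167088127 212.90490367614464 [[0.0125, -0.9998, -0.0134], [-0.9969, -0.0114, -0.0785], [0.0783, 0.0144, -0.9968]] [0.0156 0.5602 1.5944]
0.1 [-3.07005114e+00 -6.58818274e-01  4.89294841e-05]
```

View pics/top0.png

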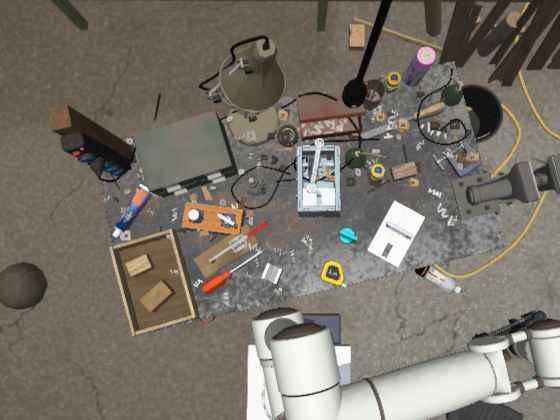

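View pics/scene0.png

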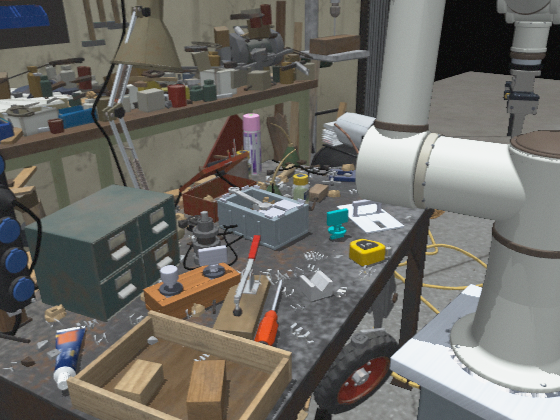

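The top view shows the housing at about (319,180), with the spanner along it, and the white cover at (396,235). The stand is at (212,218) with two heads: a round one at (196,215) and a flat one at (227,219). A turquoise look-alike lies at (347,236), and the V-block is at (271,272). I'll enlarge the crops.

```bash
python3 - <<'E'
import cv2,numpy as np
t=cv2.imread("pics/top0.png"); s=cv2.imread("pics/scene0.png")
r=lambda im,x,y,w,h:cv2.resize(im[y:y+h,x:x+w],(400,300),interpolation=cv2.INTER_CUBIC)
a=np.vstack([np.hstack([r(t,265,134,112,84),r(t,340,193,112,84)]),np.hstack([r(t,172,188,80,60),r(s,140,190,120,90*1)])])
cv2.imwrite("pics/crop1.png",a)
E
```

```text
(no output)
```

View pics/crop1.png

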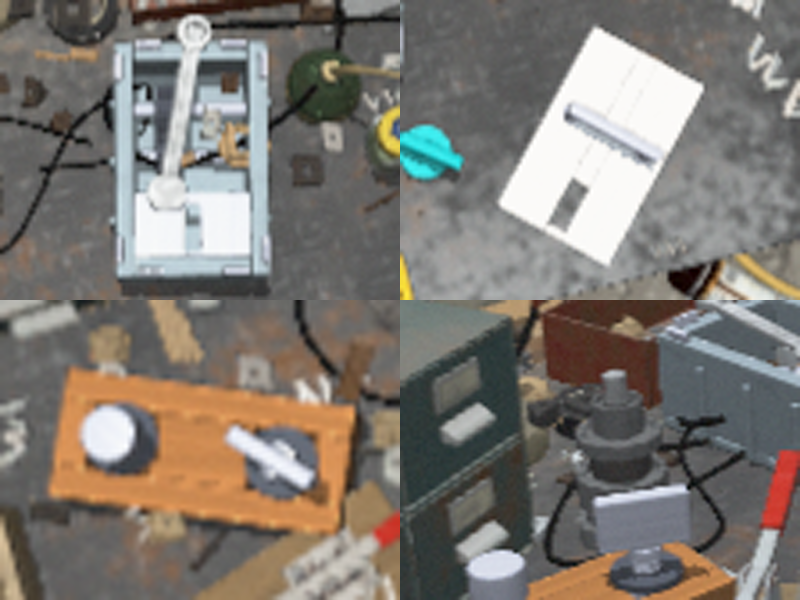

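The crop settles three things:
- **Housing:** the bridge and slot are at the robot-side end (319,194), so housing +x points toward the robot.
- **Cover:** its slot is at the lower left (387,250), so cover +x points there.
- **Fastener candidates:** round knob (196,215) is the bystander, turquoise (347,236) is excluded, and the flat steel wing (227,219) in the stand is the fastener, since it is flat and steel-coloured.

Next I'll measure positions.

```bash
cat > h.py <<'E'
from workcell import bot
import cv2,numpy as np
def ray(c,uv,z):
    uv=np.atleast_2d(np.float64(uv)); R=np.array(c["R"]);t=np.array(c["t"])
    d=np.c_[(uv[:,0]-c["cx"])/c["fx"],(uv[:,1]-c["cy"])/c["fy"],np.ones(len(uv))]@R
    C=-R.T@t
    return (C+d*((z-C[2])/d[:,2])[:,None])[:,:2]
def proj(c,X):
    p=np.array(c["R"])@np.asarray(X,float)+np.array(c["t"]); return np.array([c["fx"]*p[0]/p[2]+c["cx"],c["fy"]*p[1]/p[2]+c["cy"]])
def down(phi):   # tool down, closing line at world angle phi (deg)
    a=np.radians(phi+90)/2; return np.pi*np.array([np.cos(a),np.sin(a),0])
def rect(c,cnt,z):
    """min area rect of contour on plane z -> centre, (long,short), angle of long axis deg"""
    P=(ray(c,cnt.reshape(-1,2),z)*1000).astype(np.float32)
    (x,y),(w,h),a=cv2.minAreaRect(P)
    if w<h: w,h,a=h,w,a+90
    return np.round([x,y,w,h,(a+90)%180-90],1)
def blobs(c,lo,hi,roi,amin=15):
    x,y,w,h=roi; m=np.zeros(c["pixels"].shape[:2],np.uint8)
    hs=cv2.cvtColor(c["pixels"],cv2.COLOR_BGR2HSV); m[y:y+h,x:x+w]=cv2.inRange(hs,lo,hi)[y:y+h,x:x+w]
    cs,_=cv2.findContours(m,cv2.RETR_EXTERNAL,cv2.CHAIN_APPROX_NONE)
    return sorted([k for k in cs if cv2.contourArea(k)>amin],key=cv2.contourArea,reverse=True)
E
python3 - <<'E'
from h import *
c=bot.read_camera("top"); hs=cv2.cvtColor(c["pixels"],cv2.COLOR_BGR2HSV)
for n,p in dict(rim=(301,180),rim2=(338,170),bridge=(310,196),shank=(316,165),wing=(226,218),cover=(380,225)).items(): print(n,hs[p[1],p[0]])
for k in blobs(c,(0,0,190),(180,40,255),(360,195,75,80))[:1]: print("cover",rect(c,k,.006),k.reshape(-1,2).min(0),k.reshape(-1,2).max(0))
for k in blobs(c,(0,0,170),(180,60,255),(215,205,25,25)): print("wing",rect(c,k,.103),k.reshape(-1,2).mean(0))
for k in blobs(c,(85,15,120),(125,120,255),(292,135,55,85))[:2]: print("housing",rect(c,k,.08),cv2.contourArea(k))
for k in blobs(c,(0,0,190),(180,25,255),(300,135,30,58))[:3]: print("span",rect(c,k,.088),k.reshape(-1,2).mean(0))
for k in blobs(c,(0,0,190),(180,25,255),(299,187,40,25))[:3]: print("bridge",rect(c,k,.08),k.reshape(-1,2).mean(0))
E
```

```text
rim [ 99  31 200]
rim2 [ 96  33 210]
bridge [105   4 249]
shank [ 75   2 223]
wing [112  12 237]
cover [ 20   5 155]
cover [ 500.7 -300.3  181.2  110.6  -28.2] [368 201] [424 267]
wing [535.  222.1  56.7  20.   53. ] [225.38461538 218.69230769]
housing [662.8 -52.2 201.5 133.5   0.7] 1089.5
housing [696.4 -73.   66.   45.5  -9.7] 133.5
span [ 6.995e+02 -4.530e+01  1.616e+02  7.820e+01  6.000e-01] [315.93548387 171.49032258]
bridge [606.4 -52.8 101.8  65.2 -82.6] [317.54901961 197.02941176]
```

```bash
python3 - <<'E'
from h import *
c=bot.read_camera("top")
P=ray(c,[(319,143),(312,187.8)],.088); print(P, np.linalg.norm(P[1]-P[0])); m=P.mean(0); d=P[1]-P[0]; ang=np.degrees(np.arctan2(d[1],d[0])); print(m,ang)
bot.set_gripper(0.45)
for phi in (ang+90,ang-90):
    j=bot.inverse_kinematics([*m,.25],down(phi)); print(phi,j)
q=min([p for p in (ang+90,ang-90)],key=lambda p:abs(bot.inverse_kinematics([*m,.25],down(p))[5]))
print("use",q)
bot.goto([*m,.24],down(q))
w=bot.read_camera("wrist"); cv2.imwrite("pics/w1.png",w["pixels"]); 
print(bot.current_clock(),np.round(-np.array(w["R"]).T@w["t"],3),w["fx"],np.round(w["R"],3).tolist(),proj(w,[*m,.088]),proj(w,[.603,-.052,.08]))
import pickle; pickle.dump(w,open("w1.pkl","wb"))
E
```

```text
[[ 0.76806118 -0.0539226 ]
 [ 0.6312273  -0.03404835]] 0.13826966063557888
[ 0.69964424 -0.04398547] 171.7359425899462
261.7359425899462 [-0.23466591  0.46843994  1.14551463  0.          1.52763809  1.48036543]
81.7359425899462 [-0.23466591  0.46843994  1.14551463  0.          1.52763809 -1.66122722]
use 261.7359425899462
3.4833 [ 0.765 -0.055  0.41 ] 357.9453102223965 [[-0.144, -0.99, -0.0], [-0.962, 0.14, 0.235], [-0.233, 0.034, -0.972]] [277.59062992 196.20081761] [299.51618346 287.06872399]
```

View pics/w1.png

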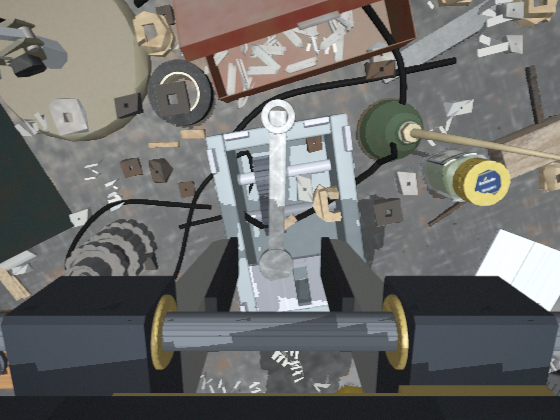

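The wrist view shows the spanner centred between the fingers, from the ring at (277,117) to the head at (275,262). The bridge slot is near (303,288), and the oil can at (390,130) is clear. I'll grasp it and lay it on the strip.

```bash
python3 - <<'E'
from h import *
import pickle
w=pickle.load(open("w1.pkl","rb"))
P=ray(w,[(277,117),(275,262)],.088); print("spanner ends",P)
print("housing corners far",ray(w,[(208,140),(347,117)],.08), "slot",ray(w,[(303,288)],.08), "can",ray(w,[(390,130)],.1))
m=P.mean(0); d=P[1]-P[0]; ang=np.degrees(np.arctan2(d[1],d[0]))%360; print(m,ang)
r=down(ang+90)
bot.line_to([*m,.13],r,max_speed=.25)
bot.line_to([*m,.081],max_speed=.1)
print("F",bot.current_contact_force())
bot.set_gripper(0.0,40); print("open",bot.current_opening(),bot.current_grip_force())
bot.line_to([*m,.15],max_speed=.15); print("open",bot.current_opening(),bot.current_grip_force())
bot.line_to([.46,-.005,.15],down(180),max_speed=.25)
w=bot.read_camera("wrist"); cv2.imwrite("pics/w2.png",w["pixels"]); 
print(bot.current_clock(),bot.current_opening(),bot.current_grip_force())
c=bot.read_camera("top"); pickle.dump(c,open("t2.pkl","wb")); cv2.imwrite("pics/t2.png",c["pixels"])
pickle.dump(w,open("w2.pkl","wb"))
E
```

```text
spanner ends [[ 0.7693899  -0.05366785]
 [ 0.63623141 -0.03219605]]
housing corners far [[ 0.75850582  0.01118455]
 [ 0.76051487 -0.11548658]] slot [[ 0.60149367 -0.05532236]] can [[ 0.74494851 -0.14674634]]
[ 0.70281065 -0.04293195] 170.8399080529399
F [-0.06568013  0.92363233  1.00840588]
open 0.1468210648073111 40.00063955783844
open 0.14456567665688255 39.999693632125854
7.4667 0.143616038713362 39.999732971191406
```

View pics/w2.png

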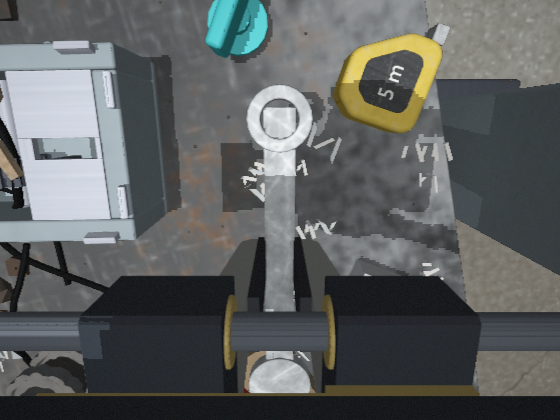

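The spanner is held straight, with its ring at (280,118) over clear bench. The bridge slot shows well, spanning (33..97, 138..160). I'll lower the spanner, release it, and measure the slot and housing corners from this view.

```bash
python3 - <<'E'
from h import *
import pickle
w=pickle.load(open("w2.pkl","rb"))
hs=cv2.cvtColor(w["pixels"],cv2.COLOR_BGR2HSV)
print("corners near",ray(w,[(110,43),(133,239)],.08),"slot man",ray(w,[(33,138),(33,160),(97,138),(97,160)],.08))
for k in blobs(w,(0,0,195),(180,18,255),(0,55,125,175),300)[:2]: print("bridge",rect(w,k,.08),k.reshape(-1,2).min(0),k.reshape(-1,2).max(0))
t=pickle.load(open("t2.pkl","rb"))
for k in blobs(t,(85,15,120),(125,120,255),(292,135,55,85))[:2]: print("housing top",rect(t,k,.08),cv2.contourArea(k))
p=bot.current_ee_pos()
bot.line_to([p[0],p[1],.03],max_speed=.25)
bot.line_to([p[0],p[1],.0045],max_speed=.05); print("F",bot.current_contact_force())
bot.set_gripper(.35); bot.hold(.2)
bot.line_to([p[0],p[1],.12],max_speed=.25)
w=bot.read_camera("wrist"); cv2.imwrite("pics/w3.png",w["pixels"]);pickle.dump(w,open("w3.pkl","wb"))
bot.set_gripper(.5)
# cover handle
u=np.radians(151.8); hnd=np.array([.5007,-.3003])-.012*np.array([np.cos(u),np.sin(u)]); print("handle",hnd)
for phi in (151.8,-28.2):
    print(phi,bot.inverse_kinematics([*hnd,.2],down(phi)), bot.inverse_kinematics([.675,-.053,.2],down(phi+28.2)))
bot.goto([*hnd,.17],down(151.8))
w=bot.read_camera("wrist"); cv2.imwrite("pics/w4.png",w["pixels"]);pickle.dump(w,open("w4.pkl","wb"))
print(bot.current_clock(),proj(w,[*hnd,.048]))
E
python3 -c "
import cv2,numpy as np
cv2.imwrite('pics/c34.png',np.hstack([cv2.resize(cv2.imread('pics/w%d.png'%i),(400,300)) for i in (3,4)]))"
```

```text
corners near [[ 0.56563144 -0.11860944]
 [ 0.56352505  0.0091004 ]] slot man [[ 0.62274924 -0.06067773]
 [ 0.6250804  -0.04624134]
 [ 0.58058233 -0.06074823]
 [ 0.58230044 -0.0463164 ]]
bridge [ 6.054e+02 -2.950e+01  5.290e+01  4.810e+01  1.000e-01] [ 23 149] [108 219]
bridge [604.1 -82.   47.8  41.5   1. ] [21 70] [ 97 137]
housing top [662.8 -52.2 201.5 133.5   0.7] 2653.0
F [-0.17795093  0.20506382 -0.73626753]
handle [ 0.51127564 -0.30597061]
151.8 [-0.74188894  0.2223789   1.55288291  0.          1.36633085  2.89188656] [-0.25638119  0.42973774  1.29460797  0.          1.41724694  2.88521147]
-28.2 [-7.41888942e-01  2.22378896e-01  1.55288291e+00 -4.44089210e-16
  1.36633085e+00 -2.49706093e-01] [-2.56381185e-01  4.29737745e-01  1.29460797e+00 -4.44089210e-16
  1.41724694e+00 -2.56381185e-01]
11.7667 [278.87663332 201.30898505]
```

View pics/c34.png

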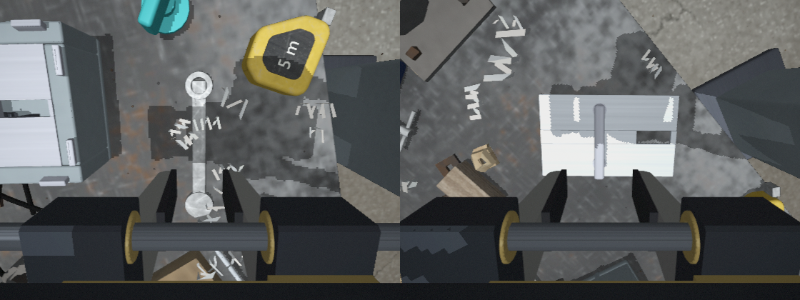

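```bash
python3 - <<'E'
from h import *
import pickle
w=pickle.load(open("w4.pkl","rb")); hs=cv2.cvtColor(w["pixels"],cv2.COLOR_BGR2HSV)
k=blobs(w,(0,0,140),(180,45,255),(185,120,210,135),500)
for q in k[:2]: print("cover",rect(w,q,.006),q.reshape(-1,2).min(0),q.reshape(-1,2).max(0))
# bar ends on top face z=.048, from crop (600,104)-(600,180)
g=cv2.cvtColor(w["pixels"],cv2.COLOR_BGR2GRAY)
print("bar col",g[135:262:4,281].tolist()); print("row190",g[190,262:300].tolist())
w=pickle.load(open("w3.pkl","rb"))
print("spanner",ray(w,[(278,120),(278,286)],.008))
E
```

```text
cover [ 502.  -298.7  180.9  113.5  -28.5] [194 132] [390 250]
bar col [176, 179, 176, 109, 151, 151, 151, 152, 151, 152, 152, 153, 151, 153, 151, 152, 150, 216, 215, 215, 216, 215, 215, 214, 214, 215, 215, 215, 214, 121, 87, 87]
row190 [176, 175, 176, 175, 177, 175, 176, 176, 176, 163, 132, 129, 137, 143, 145, 147, 148, 149, 149, 151, 154, 148, 140, 129, 149, 178, 176, 179, 210, 238, 237, 236, 236, 220, 178, 178, 178, 178]
spanner [[ 0.46091091 -0.0723646 ]
 [ 0.46086365  0.06508259]]
```

```bash
python3 - <<'E'
from h import *
import pickle
r=down(151.65); p=np.array([.5120,-.3052])
bot.line_to([*p,.08],r,max_speed=.25)
bot.line_to([*p,.0225],max_speed=.1); print("F",bot.current_contact_force())
bot.set_gripper(0,55); print("open mm",bot.current_opening()*92,bot.current_grip_force())
bot.line_to([*p,.20],max_speed=.2)
bot.line_to([.6748,-.0524,.20],down(180.6),max_speed=.25)
bot.line_to([.6748,-.0524,.135],max_speed=.2)
w=bot.read_camera("wrist"); cv2.imwrite("pics/w5.png",w["pixels"]);pickle.dump(w,open("w5.pkl","wb"))
print(bot.current_clock(),bot.current_opening()*92,bot.current_contact_force(),bot.current_ee_pos(),bot.current_joints()[5])
for q in blobs(w,(0,0,140),(180,14,255),(100,60,350,200),500)[:3]: print("cover",rect(w,q,.135-.0225+.006),q.reshape(-1,2).min(0),q.reshape(-1,2).max(0))
E
```

```text
F [ 0.03877345 -0.56377979 -0.0322874 ]
open mm 11.513003141679567 55.00048220157623
16.5333 11.695961149724177 [ 0.30122402  0.07943424 -4.31061137] [ 0.6756827  -0.0531983   0.13680973] 2.8755496158685903
cover [ 7.048e+02 -8.630e+01  9.710e+01  4.490e+01  3.000e-01] [128 142] [316 226]
cover [708.4 -54.5  16.8  16.2 -89.4] [203 228] [233 257]
cover [ 7.083e+02 -7.040e+01  1.620e+01  1.280e+01  6.000e-01] [202 203] [232 226]
```

View pics/w5.png

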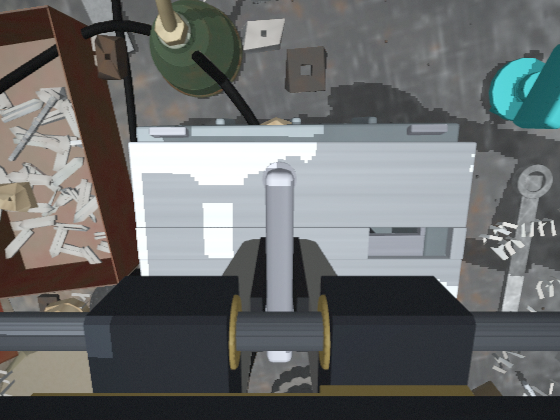

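The cover hangs level over the housing, with its -y edge running from (131,142) to (476,142) and its slot at (410,243). The housing's -y tabs are just visible at (168,130) and (428,128). I'll check the edge position, then lower.

```bash
python3 - <<'E'
from h import *
import pickle
w=pickle.load(open("w5.pkl","rb"))
e=ray(w,[(131,142),(476,142)],.1368-.0225+.006); print("cover edge",e,"mid",e.mean(0),"len",np.linalg.norm(e[0]-e[1]))
print("expected mid",.6757-.012,-.0532-.055)
print("tabs tops",ray(w,[(150,128),(187,126),(410,126),(447,125)],.088))
bot.hold(.2); print(bot.current_ee_pos())
E
```

```text
cover edge [[ 0.75072929 -0.10859409]
 [ 0.57538774 -0.11045874]] mid [ 0.66305851 -0.10952642] len 0.17535146713477207
expected mid 0.6637 -0.10819999999999999
tabs tops [[ 0.75194023 -0.11494788]
 [ 0.72997533 -0.11633442]
 [ 0.59819897 -0.1177306 ]
 [ 0.57641892 -0.11853672]]
[ 0.67597839 -0.05277637  0.1371697 ]
```

```bash
cat >> h.py <<'E'
def exact(tgt,rot=None,sp=.1,n=2):
    """line_to with correction of the standing error"""
    tgt=np.array(tgt,float); cmd=tgt.copy()
    for i in range(n):
        bot.line_to(cmd,rot,max_speed=sp); bot.hold(.15)
        e=tgt-np.array(bot.current_ee_pos()); cmd=cmd+e
    return tgt-np.array(bot.current_ee_pos())
E
python3 - <<'E'
from h import *
print("err",exact([.6748,-.0525,.118],down(180.7)),bot.current_clock())
f0=np.array(bot.current_contact_force())
p=np.array(bot.current_ee_pos()); cmd=np.array([.6748,-.0525,.118])+ (np.array([.6748,-.0525,.118])-p)
for z in (.110,.107,.105,.1035,.1025,.1015,.1005):
    bot.line_to([cmd[0],cmd[1],z],max_speed=.06); f=np.array(bot.current_contact_force())-f0
    print(z,np.round(bot.current_ee_pos(),4),np.round(f,1))
    if f[2]>6: break
w=bot.read_camera("wrist"); cv2.imwrite("pics/w6.png",w["pixels"]); print(bot.current_clock())
E
```

```text
err [ 2.28451395e-04 -2.85795636e-05  2.83036664e-04] 17.6
0.11 [ 0.6743 -0.0524  0.1089] [-0.3 -0.   0.2]
0.107 [ 0.6749 -0.0525  0.1067] [-0.5  0.2  1.1]
0.105 [ 0.6749 -0.0525  0.1049] [-0.7 -0.9  1.5]
0.1035 [ 0.6749 -0.0525  0.1034] [-0.7  1.1  1.2]
0.1025 [ 0.6753 -0.0526  0.1028] [-0.3  1.2  0.8]
0.1015 [ 0.6753 -0.0526  0.1027] [-3.3  0.9 10.3]
19.175
```

```bash
python3 - <<'E'
from h import *
import pickle
p=np.array(bot.current_ee_pos())
bot.line_to([p[0],p[1],.103],max_speed=.05)
bot.set_gripper(.35); bot.hold(.1)
bot.line_to([p[0],p[1],.20],max_speed=.2)
w=bot.read_camera("wrist"); cv2.imwrite("pics/w7.png",w["pixels"]); pickle.dump(w,open("w7.pkl","wb")); print(bot.current_clock())
# fastener hover
F=np.array([.535,.222]); 
for phi in (53-90,53+90): print(phi,bot.inverse_kinematics([*F,.22],down(phi)))
bot.line_to([.60,.06,.22],down(143),max_speed=.3)
bot.goto([*F,.20],down(143))
w=bot.read_camera("wrist"); cv2.imwrite("pics/w8.png",w["pixels"]);pickle.dump(w,open("w8.pkl","wb")); print(bot.current_clock(),proj(w,[*F,.103]))
a=cv2.resize(cv2.imread("pics/w7.png"),(400,300)); b=cv2.resize(w["pixels"],(400,300)); cv2.imwrite("pics/c78.png",np.hstack([a,b]))
E
```

```text
20.7
-37 [ 1.84824337e-01  1.65543740e-01  1.57822390e+00 -4.44089210e-16
  1.39782502e+00  8.30596160e-01]
143 [ 0.18482434  0.16554374  1.5782239   0.          1.39782502 -2.31099649]Traceback (most recent call last):
  File "<stdin>", line 11, in <module>
workcell.MotionError: the arm cannot follow that straight line within its joint ranges
```

```bash
python3 - <<'E'
from h import *
import pickle
F=np.array([.535,.222]); p=bot.current_ee_pos()
bot.line_to([p[0],p[1],.26],max_speed=.3)
bot.goto([*F,.24],down(145))
w=bot.read_camera("wrist"); cv2.imwrite("pics/w8.png",w["pixels"]);pickle.dump(w,open("w8.pkl","wb")); print(bot.current_clock(),proj(w,[*F,.103]))
a=cv2.resize(cv2.imread("pics/w7.png"),(400,300)); b=cv2.resize(w["pixels"],(400,300)); cv2.imwrite("pics/c78.png",np.hstack([a,b]))
E
```

```text
25.4 [279.88560823 198.9634651 ]
```

View pics/c78.png

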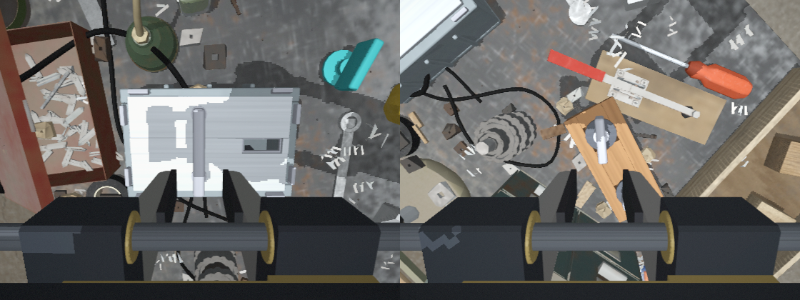

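Left half: the cover is seated between the tabs, with its slot over the housing's slot at (367,203) full-scale. Right half: the fastener's wing runs from about (276,165) to (283,231). Now I'll measure both.

```bash
python3 - <<'E'
from h import *
import pickle
w=pickle.load(open("w7.pkl","rb"))
x,y=325,180; sl=w["pixels"][y:y+45,x:x+85]; g=cv2.cvtColor(sl,cv2.COLOR_BGR2GRAY)
print("rows",g[:,35].tolist()); print("cols",g[22].tolist())
w=pickle.load(open("w8.pkl","rb")); hs=cv2.cvtColor(w["pixels"],cv2.COLOR_BGR2HSV)
for v in (150,180,205):
  for k in blobs(w,(0,0,v),(180,60,255),(255,150,55,100),60)[:2]: print(v,"wing",rect(w,k,.103),k.reshape(-1,2).min(0),k.reshape(-1,2).max(0),cv2.contourArea(k))
for r in range(160,240,8): print(r,cv2.cvtColor(w["pixels"],cv2.COLOR_BGR2GRAY)[r,262:302].tolist())
E
```

```text
rows [186, 184, 182, 182, 182, 184, 185, 183, 185, 184, 185, 184, 175, 134, 168, 136, 134, 133, 133, 133, 133, 132, 131, 132, 132, 131, 131, 132, 132, 132, 100, 114, 168, 141, 112, 172, 186, 183, 183, 182, 178, 181, 184, 185, 185]
cols [191, 191, 191, 191, 191, 191, 191, 191, 192, 191, 191, 191, 191, 185, 171, 161, 144, 133, 133, 133, 133, 133, 132, 132, 132, 132, 132, 132, 133, 133, 133, 133, 133, 133, 132, 131, 133, 133, 132, 131, 132, 132, 133, 133, 133, 134, 133, 126, 104, 67, 69, 69, 69, 70, 69, 69, 70, 69, 70, 69, 70, 70, 68, 69, 77, 88, 116, 148, 135, 103, 136, 176, 188, 185, 184, 185, 185, 184, 180, 159, 129, 129, 129, 130, 131]
150 wing [535.6 219.6  54.7  37.2  36.8] [259 166] [303 229] 1336.5
180 wing [534.1 222.3  55.6  19.2  54.7] [270 167] [292 229] 734.0
205 wing [538.2 228.9  40.5  14.4  65.8] [270 186] [290 229] 407.0
160 [130, 130, 130, 131, 130, 131, 131, 133, 131, 131, 130, 130, 132, 132, 132, 132, 130, 132, 133, 132, 133, 132, 132, 131, 133, 132, 126, 120, 130, 130, 133, 133, 132, 132, 130, 128, 125, 122, 123, 123]
168 [131, 130, 130, 130, 130, 129, 131, 120, 87,
[... 1066 characters left out ...]
 249, 240, 224, 196, 131, 122, 151, 178, 176, 177, 177, 178, 181, 182, 181, 181, 183]
216 [183, 181, 180, 179, 184, 187, 189, 192, 192, 191, 191, 191, 181, 162, 165, 189, 233, 244, 248, 248, 248, 248, 249, 249, 245, 233, 217, 190, 168, 189, 187, 184, 184, 184, 184, 185, 180, 175, 176, 178]
224 [184, 179, 176, 180, 182, 182, 179, 180, 182, 185, 188, 190, 192, 191, 183, 192, 221, 237, 246, 247, 246, 246, 247, 248, 247, 242, 228, 205, 178, 183, 184, 185, 189, 189, 188, 185, 181, 182, 183, 185]
232 [139, 172, 195, 190, 187, 181, 176, 178, 182, 183, 181, 180, 180, 184, 187, 190, 191, 192, 190, 191, 187, 168, 149, 174, 180, 183, 181, 181, 178, 179, 181, 184, 184, 182, 182, 185, 187, 188, 186, 184]
```

```bash
python3 - <<'E'
from h import *
import pickle
w=pickle.load(open("w7.pkl","rb")); S=ray(w,[(338.8,204),(396.3,204),(367.5,192.6),(367.5,215.5)],.086); print("coverslot",S,S.mean(0),np.linalg.norm(S[0]-S[1]),np.linalg.norm(S[2]-S[3]))
w=pickle.load(open("w8.pkl","rb")); P=ray(w,[(278.7,166.5),(284.4,230)],.103); d=P[0]-P[1]; ang=np.degrees(np.arctan2(d[1],d[0]))%180
m=P.mean(0); print("wing",P,m,ang,np.linalg.norm(d))
phi=ang+90 if ang+90<180 else ang-90+180
print("phi",phi)
bot.set_gripper(.45)
print("err",exact([*m,.13],down(phi),sp=.25,n=2))
w=bot.read_camera("wrist"); cv2.imwrite("pics/w9.png",w["pixels"]);pickle.dump(w,open("w9.pkl","wb")); print(bot.current_clock(),bot.current_joints()[5],proj(w,[*m,.103]))
g=cv2.cvtColor(w["pixels"],cv2.COLOR_BGR2GRAY)
cv2.imwrite("pics/c9.png",cv2.resize(w["pixels"][120:300,180:380],(800,600)[:2],interpolation=cv2.INTER_CUBIC) if 0 else cv2.resize(w["pixels"][110:290,160:400],(800,600),interpolation=cv2.INTER_LINEAR))
E
```

```text
coverslot [[ 0.62665765 -0.05443422]
 [ 0.58005262 -0.05505488]
 [ 0.60407265 -0.06414597]
 [ 0.60270219 -0.04511059]] [ 0.60337128 -0.05468641] 0.04660916472448786 0.019084649059962995
wing [[0.51952483 0.19805615]
 [0.54796368 0.2476342 ]] [0.53374426 0.22284518] 60.160649846736646 0.05715549677235579
phi 150.16064984673665
err [0.00175151 0.00029624 0.00243975]
26.9333 -2.434097636515825 [277.58188408 242.53414458]
```

View pics/c9.png

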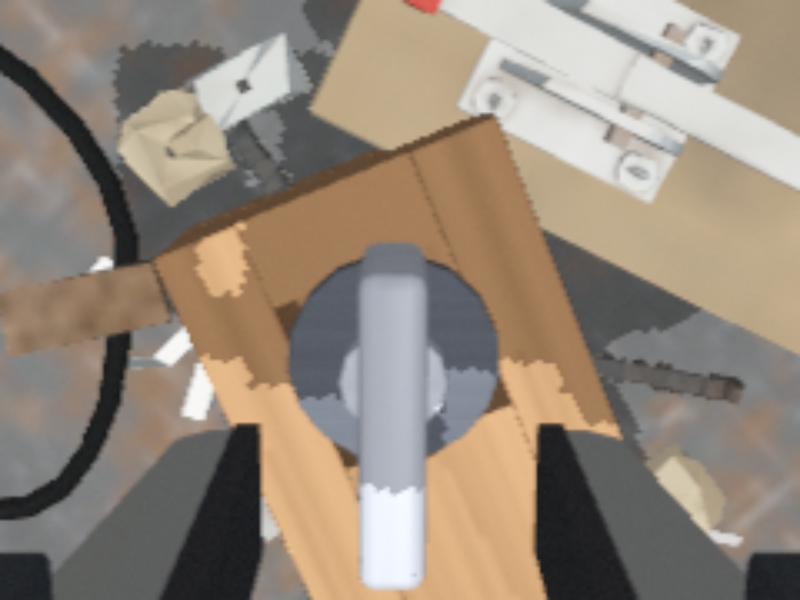

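The wing is vertical and centred between the fingers at u≈278, with its top face in rows 192–286. I'll correct along the wing, grasp, lift and carry it to above the slot.

```bash
python3 - <<'E'
from h import *
import pickle
w=pickle.load(open("w9.pkl","rb")); P=ray(w,[(278,191.6),(277.3,286.4)],.103); print(P,np.linalg.norm(P[0]-P[1])); m=P.mean(0)
d=P[0]-P[1]; ang=np.degrees(np.arctan2(d[1],d[0]))%180; phi=ang+90; print(m,phi)
print(exact([*m,.085],down(phi),.1,2)); bot.line_to([*m,.0675],max_speed=.05); bot.hold(.1); print(bot.current_ee_pos(),bot.current_contact_force())
bot.set_gripper(0,60); z0=bot.current_ee_pos(); print("open",bot.current_opening()*92,"tcp at grip",z0)
p=z0; bot.line_to([p[0],p[1],.20],max_speed=.2)
bot.line_to([.57,.08,.21],down(110),max_speed=.25)
print(exact([.603,-.054,.165],down(90.7),.25,2),bot.current_opening()*92)
w=bot.read_camera("wrist"); cv2.imwrite("pics/w10.png",w["pixels"]);pickle.dump(w,open("w10.pkl","wb")); print(bot.current_clock(),bot.current_ee_pos(),bot.current_joints()[5])
cv2.imwrite("pics/c10.png",cv2.resize(w["pixels"][110:380,140:420],(800,600)))
E
```

```text
[[0.51877736 0.19721296]
 [0.54747692 0.24645525]] 0.0569953320209364
[0.53312714 0.22183411] 149.76536853133524
[0.0006773  0.00012828 0.000836  ]
[0.53326161 0.22186258 0.06759875] [-0.31360317 -0.19596735 -1.05034053]
open 11.549429764420642 tcp at grip [0.53334499 0.22197486 0.06787708]
[0.00021572 0.00147645 0.00075487] 11.334351647303189
32.1833 [ 0.60280149 -0.05557229  0.164252  ] -1.874438660311592
```

View pics/c10.png

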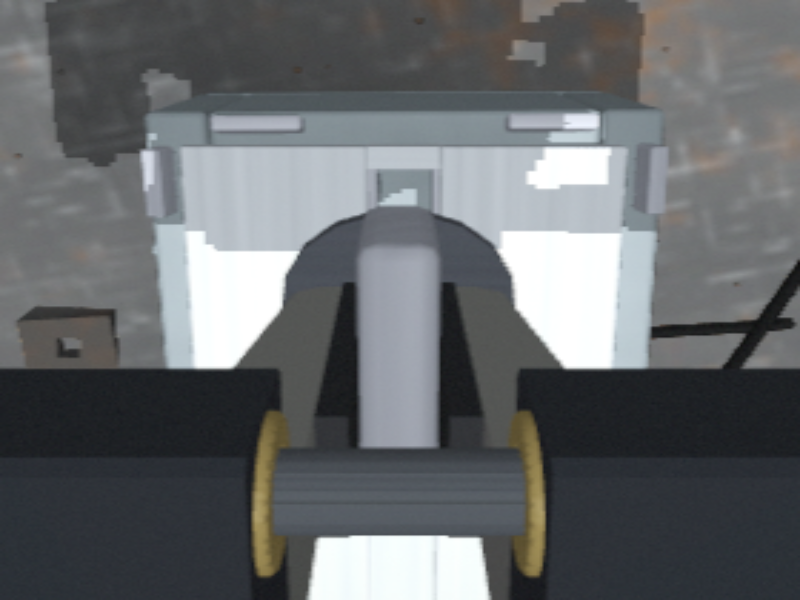

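Here the wing covers part of the slot. The cover-slot edges are at crop x 367 and 441, so its centre is 404 against 399 for the wing. Now I'll compute the slot's y, align, and insert while watching the force.

```bash
python3 - <<'E'
from h import *
import pickle
w=pickle.load(open("w10.pkl","rb")); cr=lambda x,y:(140+x*.35,110+y*.45)
print("cslot l/r",ray(w,[cr(367,185),cr(441,185)],.086),"hslot",ray(w,[cr(377,185),cr(433,185)],.08),"cslot end",ray(w,[cr(404,147),cr(404,168)],.086))
print("cover sides",ray(w,[cr(183,200),cr(618,200)],.086),"cover end",ray(w,[cr(300,146),cr(500,146)],.086))
print("wing top c",ray(w,[cr(399,250)],.164252+.0355))
P=ray(w,[cr(399,248)],.1643-.0395-.0004+.075); print("wing -x end at",P, "expect",.6028-.029)
E
```

```text
cslot l/r [[ 0.58660462 -0.06359214]
 [ 0.58635838 -0.04529745]] hslot [[ 0.58777388 -0.06122306]
 [ 0.58758303 -0.04704369]] cslot end [[ 0.57431562 -0.0546284 ]
 [ 0.58100421 -0.05452755]]
cover sides [[ 0.59209988 -0.10925283]
 [ 0.59064687 -0.00121615]] cover end [[ 0.57434188 -0.08004118]
 [ 0.5736829  -0.0311772 ]]
wing top c [[ 0.57536589 -0.0560577 ]]
wing -x end at [[ 0.57510091 -0.0560607 ]] expect 0.5738
```

```bash
python3 - <<'E'
from h import *
T=[.6027,-.0539]
print(exact([*T,.14],down(90.7),.15,3))
f0=np.array(bot.current_contact_force()); e=np.array([*T,.14])-bot.current_ee_pos(); cmd=np.array(T)+0*e[:2]
for z in (.130,.124,.120,.117,.114,.111,.1095,.108,.1065,.105,.1035):
    bot.line_to([*cmd,z],max_speed=.06); bot.hold(.05); f=np.array(bot.current_contact_force())-f0
    p=bot.current_ee_pos(); print(z,np.round(p,4),np.round(f,1))
    if f[2]>(4 if z>.11 else 16) : print("stop"); break
print(bot.current_clock())
E
```

```text
[ 7.35380013e-05 -5.00766129e-05  2.09791384e-04]
0.13 [ 0.6024 -0.0538  0.1295] [0.4 0.2 0.2]
0.124 [ 0.6025 -0.0539  0.1237] [ 0.7  0.7 -0.2]
0.12 [ 0.6026 -0.0539  0.1199] [ 1.   0.9 -0.6]
0.117 [ 0.6026 -0.0539  0.1169] [1.6 0.2 1.1]
0.114 [ 0.6026 -0.0539  0.1138] [1.7 1.2 0.3]
0.111 [ 0.6026 -0.0539  0.1109] [ 1.4  1.1 -0.2]
0.1095 [ 0.6027 -0.0539  0.1095] [ 1.1 -0.4  0.4]
0.108 [ 0.6028 -0.0539  0.1085] [-0.4  0.2  3.8]
0.1065 [ 0.6028 -0.0539  0.1068] [-1.1  0.4  5.6]
0.105 [ 0.6029 -0.0539  0.1054] [-2.   0.9  8.3]
0.1035 [ 0.6029 -0.0539  0.1042] [-2.2  1.2  7.9]
36.8083
```

The bar is in the slot and the flange met the cover at the expected height. I'll press a little more, then turn clockwise.

```bash
python3 - <<'E'
from h import *
T=[.6027,-.0539]; z=.1025
bot.line_to([*T,z],max_speed=.05); bot.hold(.15); a=bot.current_ee_pos()[2]; z-=a-.1032
bot.line_to([*T,z],max_speed=.05); bot.hold(.1); print(a,np.round(bot.current_ee_pos(),4),np.round(bot.current_contact_force(),1))
for phi in (75,60,45,30,15,0.7,-2):
    bot.line_to([*T,z],down(phi),max_speed=.05); bot.hold(.05)
    print(phi,np.round(bot.current_ee_pos(),4),np.round(bot.current_contact_force(),1),np.round(bot.current_ft_torque(),2),round(bot.current_joints()[5],3))
    if abs(bot.current_ft_torque()[2])>2.5: break
print(bot.current_clock(),bot.current_opening()*92)
E
```

```text
0.10335031401579997 [ 0.6029 -0.0539  0.1032] [-4.   1.2  8.9]
75 [ 0.604  -0.0542  0.1038] [-0.6  0.1  7.4] [ 0.22  0.14 -0.07] -1.597
60 [ 0.6043 -0.0544  0.1039] [0.5 1.5 7.3] [ 0.04 -0.   -0.12] -1.336
45 [ 0.6044 -0.0545  0.104 ] [ 1.  -0.2  7.3] [-0.01 -0.   -0.09] -1.074
30 [ 0.6045 -0.0546  0.104 ] [-0.1 -0.9  7.8] [-0.05 -0.   -0.15] -0.812
15 [ 0.6045 -0.0546  0.104 ] [ 0.1 -0.3  8.2] [-0.16 -0.01 -0.09] -0.55
0.7 [ 0.6045 -0.0547  0.104 ] [0.2 0.1 8.1] [-0.12 -0.07 -0.08] -0.301
-2 [ 0.6045 -0.0547  0.104 ] [ 0.4 -0.6  7.3] [-0.12  0.02 -0.03] -0.254
40.6167 11.75299459158381
```

```bash
python3 - <<'E'
from h import *
import pickle
bot.set_gripper(.4); bot.hold(.3); p=bot.current_ee_pos()
bot.line_to([p[0],p[1],.20],max_speed=.15)
w=bot.read_camera("wrist"); cv2.imwrite("pics/w11.png",w["pixels"]);pickle.dump(w,open("w11.pkl","wb"))
print(bot.current_clock(),np.round(bot.current_contact_force(),1),bot.current_ee_pos())
s=bot.read_camera("scene"); 
cv2.imwrite("pics/c11.png",np.hstack([cv2.resize(w["pixels"],(400,300)),cv2.resize(s["pixels"][165:270,190:330],(400,300))]))
for dz in (.066,.069,.074): print(dz,"wing top centre should be at",proj(w,[.603,-.054,dz+.075]))
E
```

```text
42.3083 [-0.4  0.5  0.4] [ 0.60168478 -0.05361707  0.19835965]
0.066 wing top centre should be at [280.14530204 224.02979857]
0.069 wing top centre should be at [280.15621099 225.30369051]
0.074 wing top centre should be at [280.17500968 227.49890749]
```

View pics/c11.png

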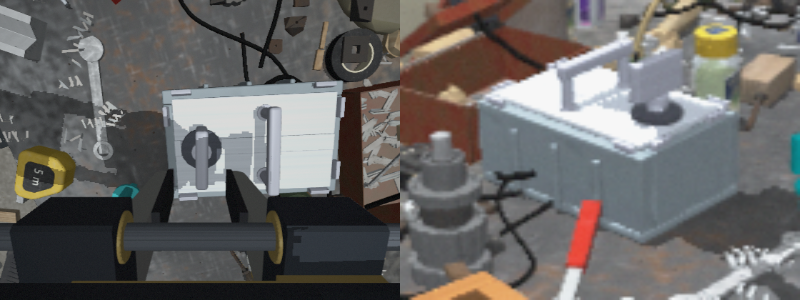

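The wing stands across the slot, parallel to the handle, and its top centre at (283,224) matches the 66 mm locked height. The flange is on the cover, the cover is flat between the tabs, and the spanner is on the bench. The robot is clear, so I'm handing in.

```bash
python3 -c "
from workcell import bot
print(bot.job_done())"
```

```text
the job is handed in; nothing more can be done
None
```

The job is handed in at about 42 s of the 72 s allowed: the spanner is flat on the bench, the cover is seated slot over slot, and the wing-headed fastener is turned a quarter turn and locked; no verdict came back from the judge.

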